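Self-test of the entry alarm under its dust cover

TASK

Run the self-test of the entry alarm box: slide its dust cover all the way aside, press the round test button fully down and hold it there for about a second, without pressing the square button. Then let the button come up and slide the dust cover fully home again. Leave the things around the box where they are.

Things in the scene. Friction and masses are not known exactly. Their poses are not given: they have to be found in the camera images.
- alarm: Entry-alarm box, fixed to the table: grey case 120 mm (its x) by 200 mm (its y) by 40 mm high, origin at the centre of its underside, z up. Its level top is 40 mm above the table. A white dust cover slides along the box's y axis on the top, and at the -y end stands a fixed end stop 106 mm (x) by 14 mm (y, from y = -100 to -86 mm), its top 58 mm above the table. The box may stand turned up to 40 degrees either way.
- cover (a joint): Slide of the dust cover along the box's +y axis, in m: 0 = fully home against the end stop (both buttons hidden), 0.085 = fully aside (its far stop). It starts up to 18 mm ajar, still hiding the buttons. It stays where it is left; moving it takes about 2 N. The cover is a hood 104 mm (x) by 72 mm (y), its flat top 58 mm above the table; when home its centre is at y = -50 mm in the box's frame.
- ridge_top (a point): Centre of the top of the cover's finger ridge, 72 mm above the table: an upright bar across the middle of the cover, 60 mm long (box's x), 8 mm thick (box's y) and 14 mm high above the cover's flat top. Push or pinch it to slide the cover. Moves with the cover; axes as the box's.
- round_top (a point): Centre of the top of the round test button: black cap 24 mm in diameter, 51 mm above the table when up, i.e. 11 mm above the box's top, in a low metal rim 30 mm wide and 3 mm high. Under the dust cover at y = -50 mm and x = -24 or +24 mm in the box's frame (the square button is at the other x; they swap from case to case). Moves with the cap; axes as the box's.
- round_button (a joint): Travel of the round button, in m: 0 = up, 0.006 = all the way down. A spring lifts it again; it takes about 1 N to start and 5 N to go all the way down.
- square_top (a point): Centre of the top of the square button: black cap 22 by 22 mm, same height and spring as the round one, 48 mm from it between centres along the box's x. Not to be pressed.
- square_button (a joint): Travel of the square button, in m: 0 = up, 0.006 = all the way down. Must stay up.
- fob: Bystander, loose on the table close to the alarm box; leave it where it is. Green enamel keyring fob: disc 38 mm across, 5 mm thick, with a small steel ring at its +x side. Origin at the centre of the disc's underside.
- key: Bystander, loose on the table close to the alarm box; leave it where it is. Copper mailbox key 55 mm long, 4 mm thick, lying flat. Origin under the centre of its round bow; the blade points along +x.
- cup: Bystander, loose on the table close to the alarm box; leave it where it is. Grey ceramic trinket cup, 70 mm across, 55 mm high. Origin at the centre of its underside.
- shoehorn: Bystander, loose on the table close to the alarm box; leave it where it is. Silver-plated shoehorn 195 mm long (x), up to 36 mm wide, 4 mm thick, lying flat. Origin under its middle.
- tin: Bystander, loose on the table close to the alarm box; leave it where it is. Round shoe-polish tin, 75 mm across, 25 mm high. Origin at the centre of its underside.
- glasses_case: Bystander, loose on the table close to the alarm box; leave it where it is. Dark brown glasses case, 60 mm (x) by 140 mm (y) by 38 mm high. Origin at the centre of its underside.
Not all that is in view belongs to the job. What is shaped like the alarm but blue or pink is not meant.

How it is judged:
On the way, in this order (a step that is already met when the one before it is completed fails the run):
1. the dust cover is slid aside (at least 70 of its 85 mm) (value of joint cover above 0.07 m), for 0.1 s.
2. the round button is held down (at least 4.5 of its 6 mm) for 0.5 s with the cover aside (value of joint round_button above 0.0045 m and value of joint cover above 0.06 m), for 0.5 s.
At the end, for the whole second after the job is handed in: The dust cover is fully home (within 4 mm of its end stop), both buttons are up (within 1.5 mm), and the six things around the box are at rest within 20 mm of where they were (value of joint cover below 0.004 m and value of joint each of round_button, square_button below 0.0015 m and linear speed of each of fob, key, cup, shoehorn, tin, glasses_case below 0.02 m/s and distance of each of fob, key, cup, shoehorn, tin, glasses_case from where it was at the start of the episode below 0.02 m); the robot touches nothing.
It fails at once if the square button is pressed (more than 2 mm) (value of joint square_button above 0.002 m).
It fails at once if one of the things around the box is moved more than 20 mm (distance of any of fob, key, cup, shoehorn, tin, glasses_case from where it was at the start of the episode above 0.02 m).
It also fails if it takes over 48 s, if anything falls off the work surface, if the arm or the gripper's body presses on something with over 40 N, if the wrist force passes 120 N, or if a joint passes its speed limit or range.

ROBOT

A 7-joint arm with a two-finger parallel gripper is mounted at the origin on the work surface. World frame = base frame: x ahead of the robot, y to its left, z up, the work surface at z = 0. Lengths are in m, angles in rad, forces in N, time in s.
With the tool pointing down it reaches from about 0.4 to 0.875 m from the base axis. Payload 19.3 kg.
Tool frame: the origin (TCP) lies between the finger pads; the fingertips stand 17 mm ahead of it and the grasp point (between the pads) lies 2 mm behind it (bot.finger_overhang is the distance from the TCP to the fingertips, in m); z points along the fingers, y is the line along which they close (so a half turn about z gives the same grasp; the last joint's range is limited). The gripper opens to 85 mm and grips with 20 to 120 N. Pads are 22 mm wide; open, the fingers measure 114 mm over their backs; the gripper's body (76 mm by 85 mm) begins 54 mm behind the grasp point. The pads swing forward as they close: fully open they stand 13 mm farther back than shut.
Start: joints at [1.066, 0.521, -0.036, 1.599, 0.021, 1.021, -0.113], TCP at [0.263, -0.567, 0.21] pointing down, gripper open.
Joint ranges: [-2.91, 2.91], [-0.3, 2.13], [-1.5, 1.42], [0.17, 2.43], [-1.26, 4.41], [0.16, 1.93], [-2.52, 2.52]. Speed limits (rad/s): [1.89, 1.89, 2.39, 2.39, 3.01, 3.01, 3.01].

INTERFACE

Orientations are given as [roll, pitch, yaw] about the fixed x, y, z axes, in that order (R = Rz(yaw) Ry(pitch) Rx(roll)).
In Python, from workcell import observe, grab_frame, bot gives the robot as it stands.
- The arm moves only by the shell command python3 -m crank 'ROWS' [FORCE]. ROWS is a JSON object of lists of equal length, an entry for each row: "linear": the shift along the world's x, y, z each as a share of 0.25 m, from -1 to 1, a list of three; "delta_rot": the turn, a rotation vector about the world's x, y, z each as a share of 30 degrees, from -1 to 1, a list of three; "fingers": the opening, from -1 (shut) to 1 (fully open). In form: {"linear": [[dx, dy, dz], ...], "delta_rot": [[rx, ry, rz], ...], "fingers": [fingers, ...]}. A call has 1 to 5 rows; each row is the pose to reach, as a shift and turn from the pose commanded when the call began; what a row does not reach only later rows make up. A row lasts 1/10 s, in which the tool goes at most 50 mm and 8.59 degrees, less where a joint would pass 70% of its speed; a pose out of reach is approached as far as the arm can. A call with a number of a shift or a turn outside -1 to 1 is refused whole. A call with a gripper value outside its range is refused whole. The fingers move at their own pace and stop on an object; FORCE is the grip in N (left out, the last holds). Time passes only in rows, so rows that repeat a pose let the fingers close. It gives the time, the measured TCP pose, the force, the opening and the grip force at its end, in the units of the state.
- observe(): the state, without advancing time (a new reading comes with each control period).
- grab_frame(name): name is "side" or "top" or "wrist"; returns a dict with "image" (384x512x3 uint8, red, green, blue), "mtx" (3x3 intrinsics, pixels), "xyz" and "orientation" of the camera in the world. Camera axes: x right, y down, z forward; pixel columns grow to the right and rows downward; lengths in m; the calibration is good to about 2 mm. A picture is of the moment at which its call begins. There is no depth.
- bot.job_done(): hands the job in; it is judged then, once.
The state is a dict: "clock": time; "qpos": joint angles; "qd": joint speeds; "joint_efforts": joint torques, N m; "position": TCP position; "tool_rot": TCP orientation; "force": force on the tool from outside, world axes, zero at the start; "moment": the same for the moment, N m; "grip_width": finger opening in m; "finger_force": force on a finger pad.
Only numpy, scipy, OpenCV 4.12 (cv2) and the standard library are available. Lean on these libraries where they do the work, as an engineer would, in place of code of your own. Each camera call takes 0.05 s, during which the arm holds its last target. There are 200 camera calls.

## Working session

There is one attempt and no reset: what is moved stays moved. The work goes in short steps, Python scripts to look and compute and a shell command to move; the robot and the scene stay as the last step left them, time stands still between calls to the robot, and variables do not carry over. Pictures are saved under pics/ and viewed, at most 13 in all, crops included, and the job is handed in when it is done.

```bash
mkdir -p pics; ls
python3 - <<'E'
from workcell import observe, grab_frame, bot
import cv2,numpy as np,pickle
fs={}
for n in ("top","side"):
    f=grab_frame(n);fs[n]=f
    cv2.imwrite(f"pics/{n}0.png",f["image"][:,:,::-1]);print(n,f["mtx"],f["xyz"],f["orientation"])
pickle.dump(fs,open("f0.pkl","wb"))
s=observe();print(s["clock"],s["position"],s["tool_rot"],s["force"])
E
```

```text
pics
top [[398.1509606    0.         255.09906526]
 [  0.         398.1509606  191.14159408]
 [  0.           0.           1.        ]] [0.45649215 0.02326293 0.97591371] [-3.07678201 -0.01049419 -1.58285213]
side [[393.8669411    0.         257.55044895]
 [  0.         393.8669411  190.34901847]
 [  0.           0.           1.        ]] [ 0.47119027 -0.74351298  0.53186138] [-2.1150138   0.02363118 -0.10429354]
0.1 [ 0.26307919 -0.56659517  0.20917913] [-3.14059438e+00  9.53234315e-05  4.34774494e-01] [ 0.56961665 -0.37726815  0.92089794]
```

View pics/top0.png

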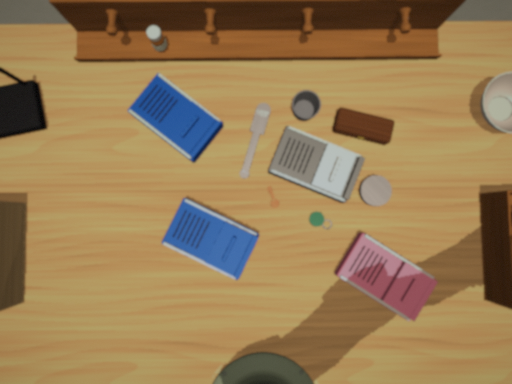

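View pics/side0.png

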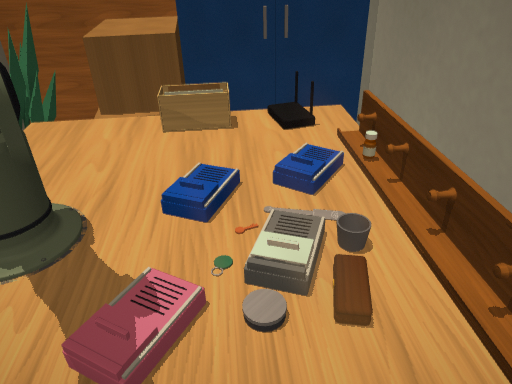

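The box is the grey one, at top pixel (315,163). It could be confused with the blue ones at (175,117) and (210,238) and the pink one at (385,275), which have the wrong colours. The cover is at the box's right end (world −y). Next I'll check with a close crop and measure.

```bash
cat > h.py <<'E'
import numpy as np,cv2
from scipy.spatial.transform import Rotation as R
def ray(f,uv,z):
    d=R.from_euler('xyz',f["orientation"]).as_matrix()@np.linalg.inv(f["mtx"])@np.array([uv[0],uv[1],1.])
    c=np.array(f["xyz"]);return c+d*(z-c[2])/d[2]
def proj(f,p):
    q=np.array(f["mtx"])@R.from_euler('xyz',f["orientation"]).as_matrix().T@(np.array(p)-f["xyz"]);return q[:2]/q[2]
E
python3 - <<'E'
import pickle,cv2,numpy as np
from h import *
fs=pickle.load(open("f0.pkl","rb"))
f=fs["top"];im=f["image"]
c=cv2.resize(im[115:215,255:375],None,fx=5,fy=5,interpolation=cv2.INTER_CUBIC)
s=fs["side"]["image"][200:300,235:335];s=cv2.resize(s,(500,500),interpolation=cv2.INTER_CUBIC)[:, :200]
cv2.imwrite("pics/crop0.png",c[:,:,::-1])
hsv=cv2.cvtColor(im,cv2.COLOR_RGB2HSV)
m=((hsv[...,1]<60)&(hsv[...,2]>60)).astype(np.uint8);m[:, :265]=0;m[:,368:]=0;m[:120]=0;m[205:]=0
n,l,st,ce=cv2.connectedComponentsWithStats(m)
i=1+st[1:,4].argmax();print(st[i],ce[i])
r=cv2.minAreaRect(np.argwhere(l==i)[:,::-1].astype(np.float32));b=cv2.boxPoints(r);print(r)
for p in b: print(p,ray(f,p,.04).round(4))
w=(im.min(2)>165).astype(np.uint8)*(l==i).astype(np.uint8)
r=cv2.minAreaRect(np.argwhere(w>0)[:,::-1].astype(np.float32));print("white",r,w.sum());
for p in cv2.boxPoints(r): print(p,ray(f,p,.058).round(4))
E
```

```text
[ 269  126   95   76 4276] [316.17188962 163.88119738]
((316.3017578125, 163.87344360351562), (84.43513488769531, 51.03129577636719), 22.2490234375)
[267.56635 171.50443] [ 0.5633 -0.0173  0.04  ]
[286.8885  124.27255] [ 0.676 -0.065  0.04 ]
[365.03717 156.24246] [ 0.5972 -0.2495  0.04  ]
[345.71503 203.47433] [ 0.4856 -0.2005  0.04  ]
white ((316.20941162109375, 163.1223602294922), (74.84197998046875, 47.813804626464844), 22.166345596313477) 1455
[272.53412 171.14354] [ 0.562  -0.0281  0.058 ]
[290.5741  126.86354] [ 0.6655 -0.0718  0.058 ]
[359.8847  155.10118] [ 0.5973 -0.2323  0.058 ]
[341.84473 199.38118] [ 0.4946 -0.1875  0.058 ]
```

View pics/crop0.png

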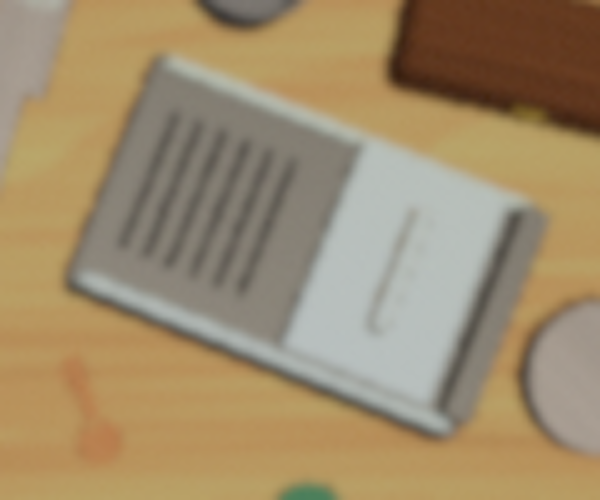

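The crop confirms the grey box. The white cover's ridge is at about crop (402,274), the end stop is at the right, and the left top edge runs (158,57)–(68,285).

```bash
python3 - <<'E'
import pickle
from h import *
f=pickle.load(open("f0.pkl","rb"))["top"]
P=lambda u,v,z:ray(f,((u+.5)/5-.5+255,(v+.5)/5-.5+115),z)[:2]
a=P(160,57,.04);b=P(68,283,.04);e1=P(545,212,.058);e2=P(462,425,.058)
print(a,b,np.linalg.norm(a-b),e1,e2,np.linalg.norm(e1-e2))
y=(a+b)/2-(e1+e2)/2;L=np.linalg.norm(y);y/=L;yaw=np.arctan2(-y[0],y[1]);x=np.array([y[1],-y[0]])
c=((a+b)/2+(e1+e2)/2)/2
print("L",L,"yaw",np.degrees(yaw),"c",c)
for p in [(402,274,.072)]:
    q=P(*p);print("ridge",q,(q-c)@x,(q-c)@y)
for yb in(-.05,.035):print(yb,c+yb*y, [c+s*.024*x+yb*y for s in(-1,1)])
E
python3 -m crank '{"linear":[[0.15,0.15,0.1],[0.3,0.3,0.2],[0.45,0.45,0.2],[0.6,0.6,0.2],[0.6,0.75,0.2]],"delta_rot":[[0,0,-0.28],[0,0,-0.56],[0,0,-0.8],[0,0,-0.8],[0,0,-0.8]],"fingers":[0,-0.3,-0.3,-0.3,-0.3]}' 20
```

```text
[ 0.67180954 -0.06423246] [ 0.56400483 -0.01883358] 0.11697398527554963 [ 0.59278688 -0.24086056] [ 0.49392846 -0.19940195] 0.10719983061011443
L 0.19353283827320222 yaw -22.65637140981105 c [ 0.58063243 -0.13083214]
ridge [ 0.56281091 -0.17035195] -0.0012230964678970515 -0.04333504858654146
-0.05 [ 0.56137226 -0.17697372] [array([ 0.5392243 , -0.16772884]), array([ 0.58352022, -0.1862186 ])]
0.035 [ 0.59411455 -0.09853303] [array([ 0.57196659, -0.08928815]), array([ 0.61626251, -0.10777791])]
clock: 0.6
position: [0.4144, -0.3827, 0.2593]
tool_rot: [3.142, -0.001, 0.017]
force: [-0.2, 0.6, -0.6]
grip_width: 0.0297
finger_force: 0.0
```

```bash
python3 -m crank '{"linear":[[0.12,0.17,0],[0.24,0.33,0],[0.36,0.5,-0.1],[0.48,0.67,-0.2],[0.6,0.83,-0.32]],"delta_rot":[[0,0,-0.27],[0,0,-0.53],[0,0,-0.79],[0,0,-0.79],[0,0,-0.79]],"fingers":[-0.3,-0.3,-0.3,-0.3,-0.3]}' 20
python3 -m crank '{"linear":[[0,0,0],[0,0,0],[0,0,0]],"delta_rot":[[0,0,0],[0,0,0],[0,0,0]],"fingers":[-0.3,-0.3,-0.3]}'
python3 - <<'E'
from workcell import *
import cv2,pickle
fs={n:grab_frame(n) for n in("wrist","side")}
pickle.dump(fs,open("f1.pkl","wb"))
a=fs["wrist"]["image"];b=cv2.resize(fs["side"]["image"][150:330,200:400],None,fx=2,fy=2,interpolation=cv2.INTER_CUBIC)
c=cv2.copyMakeBorder(b,0,24,0,0,0);d=cv2.resize(a,(384,288)) 
import numpy as np
d=cv2.copyMakeBorder(d,0,384-288,0,0,0) if 0 else d
cv2.imwrite("pics/w1.png",cv2.hconcat([cv2.resize(a,(400,300)),cv2.resize(b,(333,300))])[:,:,::-1])
E
```

```text
clock: 1.1
position: [0.5445, -0.2, 0.1964]
tool_rot: [-3.141, -0.001, -0.398]
force: [1.1, -0.8, 0.4]
grip_width: 0.0297
finger_force: 0.0
clock: 1.4
position: [0.5431, -0.2027, 0.197]
tool_rot: [3.141, -0.0, -0.399]
force: [-0.5, -1.3, 0.9]
grip_width: 0.03
finger_force: 0.0
```

View pics/w1.png

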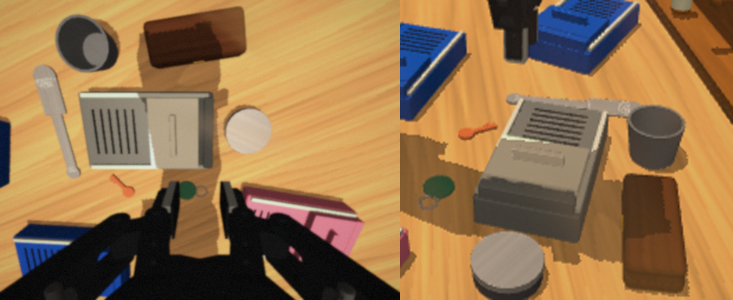

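The wrist view shows the ridge at about (172,133) in the panel, which is full-frame (220,170). The box is aligned with the tool axes. I'll cross-check the ridge and box positions from the wrist view.

Run:
```python
from h import *
import pickle
f=pickle.load(open("f1.pkl","rb"))["wrist"]
print(ray(f,(220,170),.072), proj(f,(.5628,-.1704,.072)))
c=cv2.resize(f["image"][105:230,90:290],None,fx=4,fy=4,interpolation=cv2.INTER_CUBIC)
cv2.imwrite("pics/w1c.png",c[:,:,::-1])
```

```text
[ 0.57142908 -0.17233539  0.072     ] [221.73608387 177.81061444]
```

View pics/w1c.png

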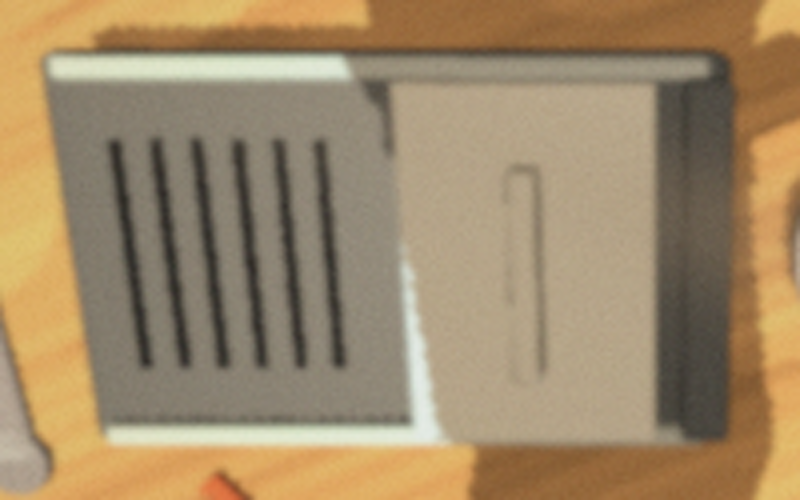

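```bash
python3 -m crank '{"linear":[[0.09,0.12,-0.1],[0.09,0.12,-0.2],[0.09,0.12,-0.3],[0.09,0.12,-0.4],[0.09,0.12,-0.4]],"delta_rot":[[0,0,0],[0,0,0],[0,0,0],[0,0,0],[0,0,0]],"fingers":[-0.3,-0.3,-0.3,-0.3,-0.3]}' 20
python3 - <<'E'
from workcell import *
import cv2,pickle
fs={n:grab_frame(n) for n in("wrist","side")}
a=fs["wrist"]["image"];b=cv2.resize(fs["side"]["image"][180:300,220:360],(350,300),interpolation=cv2.INTER_CUBIC)
cv2.imwrite("pics/w2.png",cv2.hconcat([cv2.resize(a,(400,300)),b])[:,:,::-1])
E
```

```text
clock: 2.0
position: [0.5641, -0.1723, 0.0946]
tool_rot: [3.141, 0.004, -0.399]
force: [-0.9, -0.3, 1.0]
grip_width: 0.0297
finger_force: 0.0
```

View pics/w2.png

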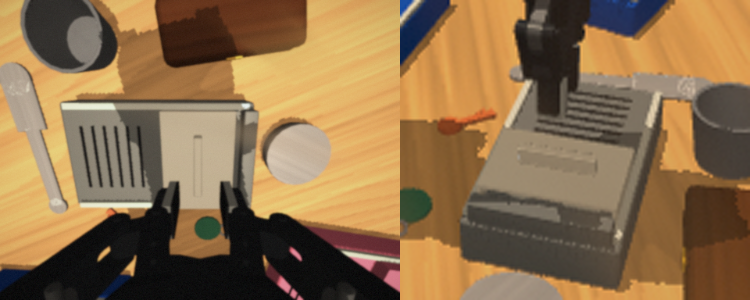

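Run:
```python
from h import *
from workcell import *
f=grab_frame("side");s=observe();p=s["position"];print(p)
for z in (0,-.017,-.03):print(proj(f,p+np.array([0,0,z])))
print("ridge pred",proj(f,(.5628,-.1704,.072)),"ray ridge",ray(f,(220+157/2.5,180+157/2.5),.072),"tip px ray",ray(f,(280,225),.08))
w=grab_frame("wrist");print(proj(w,p+np.array([0,0,-.017])),"ridge",ray(w,(198*1.28,165*1.28),.072),w["xyz"])
```

```text
[ 0.5664329  -0.17253089  0.09816327]
[282.5086215 229.316863 ]
[282.42418463 236.72077932]
[282.36098143 242.26280329]
ridge pred [280.26867164 240.08996523] ray ridge [ 0.56619863 -0.17891478  0.072     ] tip px ray [ 0.56781326 -0.13430386  0.08      ]
[256.31182187 220.58016733] ridge [ 0.57072717 -0.17203522  0.072     ] [ 0.63554474 -0.20095493  0.26177879]
```

The tips sit higher than nominal because the part-open fingers are swung back. The ridge lies between the fingers, so I'll lower and pinch it.

```bash
python3 -m crank '{"linear":[[0,0,-0.07],[0,0,-0.07],[0,0,-0.07],[0,0,-0.07]],"delta_rot":[[0,0,0],[0,0,0],[0,0,0],[0,0,0]],"fingers":[-0.3,-0.3,-1,-1]}' 20
python3 -m crank '{"linear":[[0,0,0],[0,0,0],[0,0,0],[0,0,0]],"delta_rot":[[0,0,0],[0,0,0],[0,0,0],[0,0,0]],"fingers":[-1,-1,-1,-1]}' 20
```

```text
clock: 2.6
position: [0.5664, -0.1721, 0.0804]
tool_rot: [-3.141, -0.001, -0.398]
force: [-0.4, 1.1, 0.6]
grip_width: 0.0016
finger_force: 0.0
clock: 3.0
position: [0.566, -0.1719, 0.0794]
tool_rot: [-3.142, -0.0, -0.398]
force: [0.7, -0.4, -0.4]
grip_width: 0.0
finger_force: 0.0
```

Run:
```python
from workcell import *
import cv2,pickle
fs={n:grab_frame(n) for n in("wrist","side")}
pickle.dump(fs,open("f3.pkl","wb"))
a=fs["wrist"]["image"][120:300,150:360];b=fs["side"]["image"][180:300,220:360]
cv2.imwrite("pics/w3.png",cv2.hconcat([cv2.resize(a,(420,360)),cv2.resize(b,(380,360))])[:,:,::-1])
```

```text
(no output)
```

View pics/w3.png

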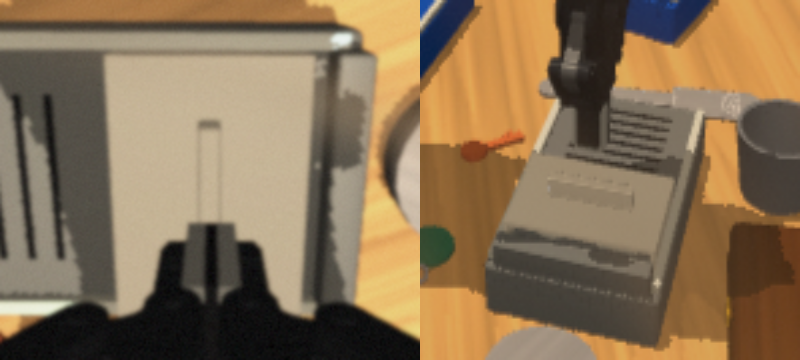

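Run:
```python
from h import *
import pickle
fs=pickle.load(open("f3.pkl","rb"));w,s=fs["wrist"],fs["side"]
P=lambda f:np.array(f["mtx"])@np.c_[R.from_euler('xyz',f["orientation"]).as_matrix().T,-R.from_euler('xyz',f["orientation"]).as_matrix().T@f["xyz"]]
X=cv2.triangulatePoints(P(w),P(s),np.array([255.,232.5]),np.array([283.7,230.]));X=X[:3]/X[3];print("tip",X.T)
print(proj(w,X.ravel()),proj(s,X.ravel()))
# ridge far-x end top: wrist (208,121)->; side right end (632,192)
u=np.array([150+208/2,120+121/2]);v=np.array([220+633/1-0,0.]);v=np.array([220+(632-420)*140/380,180+192/3])
X=cv2.triangulatePoints(P(w),P(s),u,v);X=X[:3]/X[3];print("ridge end",X.T,proj(w,X.ravel()),u,proj(s,X.ravel()),v)
# fob/tin/box corner on side vs top consistency: table points
t=pickle.load(open("f0.pkl","rb"))
print("fob top",ray(t["top"],(317,219),.005),"side",ray(t["side"],(223,262),.005))
print("tin top",ray(t["top"],(375.5,190),.025),"side",ray(t["side"],(264,306),.025))
```

```text
tip [[ 0.56965058 -0.17210848  0.09524722]]
[254.55791148 236.27758094] [284.19787504 230.3172047 ]
ridge end [[ 0.59464279 -0.18212577  0.06852988]] [253.97537169 181.66737386] [254.  180.5] [298.28930055 244.06844206] [298.10526316 244.        ]
fob top [ 0.44964464 -0.13770036  0.005     ] side [ 0.45251762 -0.14060361  0.005     ]
tin top [ 0.51754458 -0.27664098  0.025     ] side [ 0.51827534 -0.28229408  0.025     ]
```

```bash
python3 -c "
from workcell import *
print(bot.finger_overhang,[a for a in dir(bot) if a[0]!='_'])"
python3 -m crank '{"linear":[[0,0,0],[0,0,0],[0,0,-0.03],[0,0,-0.06],[0,0,-0.06]],"delta_rot":[[0,0,0],[0,0,0],[0,0,0],[0,0,0],[0,0,0]],"fingers":[-0.4,-0.4,-0.4,-0.4,-0.4]}' 20
python3 - <<'E'
from workcell import *
import cv2
fs={n:grab_frame(n) for n in("wrist","side")}
a=fs["wrist"]["image"][120:300,150:360];b=fs["side"]["image"][180:300,220:360]
cv2.imwrite("pics/w4.png",cv2.hconcat([cv2.resize(a,(420,360)),cv2.resize(b,(380,360))])[:,:,::-1])
E
```

```text
0.017 ['IKError', 'finger_overhang', 'job_done']
clock: 3.6
position: [0.5651, -0.1716, 0.0628]
tool_rot: [3.141, 0.002, -0.398]
force: [-0.3, -0.3, -0.9]
grip_width: 0.0258
finger_force: 0.0
```

View pics/w4.png

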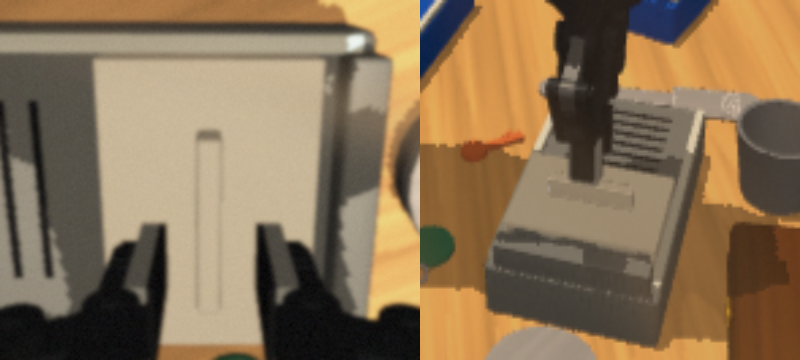

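The fingers straddle the ridge, with the tips just above its top (about 0.077). The tips therefore stand roughly 25 mm higher than the TCP reading suggests, so I'll lower further in small steps while checking force.

```bash
python3 -m crank '{"linear":[[0,0,-0.02],[0,0,-0.04],[0,0,-0.05],[0,0,-0.05]],"delta_rot":[[0,0,0],[0,0,0],[0,0,0],[0,0,0]],"fingers":[-0.4,-0.4,-0.4,-0.4]}' 20
python3 -m crank '{"linear":[[0,0,0],[0,0,0],[0,0,0],[0,0,0]],"delta_rot":[[0,0,0],[0,0,0],[0,0,0],[0,0,0]],"fingers":[-0.7,-1,-1,-1]}' 20
```

```text
clock: 4.1
position: [0.5657, -0.1718, 0.0513]
tool_rot: [3.141, 0.001, -0.398]
force: [-0.2, 0.0, 0.0]
grip_width: 0.0259
finger_force: 0.0
clock: 4.5
position: [0.566, -0.1719, 0.0519]
tool_rot: [-3.142, -0.0, -0.398]
force: [-1.0, 0.5, -0.0]
grip_width: 0.0001
finger_force: 0.0
```

```bash
python3 -m crank '{"linear":[[0,0,-0.01],[0,0,-0.02],[0,0,-0.02]],"delta_rot":[[0,0,0],[0,0,0],[0,0,0]],"fingers":[-1,-1,-1]}' 20
python3 - <<'E'
from h import *
from workcell import *
fs={n:grab_frame(n) for n in("wrist","side")};s=observe();print(s["position"],s["force"])
a=fs["wrist"]["image"][120:300,150:360];b=fs["side"]["image"][180:300,220:360]
cv2.imwrite("pics/w5.png",cv2.hconcat([cv2.resize(a,(420,360)),cv2.resize(b,(380,360))])[:,:,::-1])
E
```

```text
clock: 4.8
position: [0.5666, -0.172, 0.0498]
tool_rot: [-3.141, -0.002, -0.398]
force: [-16.8, 5.9, 58.4]
grip_width: 0.0002
finger_force: 29.3
[ 0.56660122 -0.1719721   0.04981083] [-16.84345602   5.44113528  58.25110533]
```

View pics/w5.png

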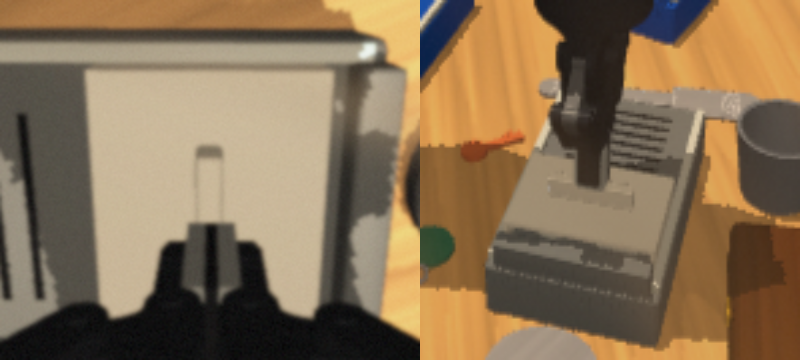

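Contact on the ridge (72 mm) came at a reading of about 0.0505, so the shut tip is the reading + 21.5 mm. I'll lift, open, straddle, and close with the tip at about 63 mm.

```bash
python3 -m crank '{"linear":[[0,0,0.05],[0,0,0.05],[0,0,0.05],[0,0,0.02],[0,0,-0.016]],"delta_rot":[[0,0,0],[0,0,0],[0,0,0],[0,0,0],[0,0,0]],"fingers":[-0.4,-0.4,-0.4,-0.4,-0.4]}' 20
python3 -m crank '{"linear":[[0,0,0],[0,0,0],[0,0,0],[0,0,0],[0,0,0]],"delta_rot":[[0,0,0],[0,0,0],[0,0,0],[0,0,0],[0,0,0]],"fingers":[-0.5,-0.7,-1,-1,-1]}' 20
```

```text
clock: 5.4
position: [0.5658, -0.1718, 0.0418]
tool_rot: [3.142, 0.0, -0.398]
force: [-0.1, 0.4, 0.2]
grip_width: 0.0255
finger_force: 0.0
clock: 5.9
position: [0.5658, -0.1718, 0.0425]
tool_rot: [3.142, 0.0, -0.398]
force: [0.7, 1.1, -10.1]
grip_width: 0.007
finger_force: 22.2
```

The ridge is gripped (7 mm, 22 N). I'll slide the cover along box +y.

```bash
python3 -m crank '{"linear":[[0.024,0.056,0],[0.047,0.112,0],[0.071,0.169,0],[0.095,0.225,0],[0.118,0.281,0]],"delta_rot":[[0,0,0],[0,0,0],[0,0,0],[0,0,0],[0,0,0]],"fingers":[-1,-1,-1,-1,-1]}' 20
python3 -m crank '{"linear":[[0,0,0],[0,0,0]],"delta_rot":[[0,0,0],[0,0,0]],"fingers":[-1,-1]}' 20
```

```text
clock: 6.4
position: [0.5961, -0.1002, 0.0426]
tool_rot: [-3.142, -0.0, -0.397]
force: [3.3, -4.7, -16.8]
grip_width: 0.0074
finger_force: 21.4
clock: 6.6
position: [0.5959, -0.1004, 0.0428]
tool_rot: [-3.141, -0.0, -0.397]
force: [3.1, -0.4, -12.5]
grip_width: 0.0071
finger_force: 22.1
```

```bash
python3 -m crank '{"linear":[[0.003,0.007,0],[0.006,0.015,0],[0.006,0.015,0]],"delta_rot":[[0,0,0],[0,0,0],[0,0,0]],"fingers":[-1,-1,-1]}' 20
```

```text
clock: 6.9
position: [0.5961, -0.0998, 0.0428]
tool_rot: [3.139, 0.0, -0.399]
force: [-2.6, -14.0, -8.4]
grip_width: 0.007
finger_force: 22.4
```

The cover is at its far stop (14 N reaction). I'll release, lift and look at the buttons.

```bash
python3 -m crank '{"linear":[[0,0,0],[0,0,0],[0,0,0.1],[-0.1,-0.1,0.25],[-0.17,-0.33,0.35]],"delta_rot":[[0,0,0],[0,0,0],[0,0,0],[0,0,0],[0,0,0]],"fingers":[-0.4,-0.4,-0.4,-0.4,-0.4]}' 20
python3 -m crank '{"linear":[[0,0,0],[0,0,0]],"delta_rot":[[0,0,0],[0,0,0]],"fingers":[-1,-1]}' 20
python3 - <<'E'
from h import *
from workcell import *
import pickle
fs={n:grab_frame(n) for n in("wrist","top")};pickle.dump(fs,open("f6.pkl","wb"))
a=fs["wrist"]["image"];b=fs["top"]["image"][115:215,255:375]
cv2.imwrite("pics/w6.png",cv2.hconcat([cv2.resize(a,(480,360)),cv2.resize(b,(320,360))])[:,:,::-1])
E
```

```text
clock: 7.4
position: [0.5596, -0.1633, 0.1265]
tool_rot: [-3.139, -0.002, -0.393]
force: [0.7, -1.7, -0.3]
grip_width: 0.0254
finger_force: 0.0
clock: 7.6
position: [0.5594, -0.1665, 0.1248]
tool_rot: [-3.141, -0.002, -0.399]
force: [1.3, 0.8, 0.3]
grip_width: 0.0001
finger_force: 0.0
```

View pics/w6.png

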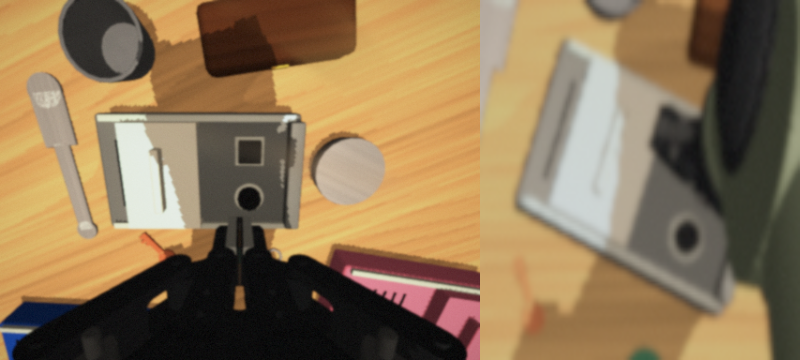

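The cover is aside. In the wrist panel the round button is at (248,197), the near side, and the square one is at (250,151). Next I'll localise the round button from both views.

Run:
```python
from h import *
import pickle
from workcell import observe
fs=pickle.load(open("f6.pkl","rb"))
for n,(u,v),r in(("wrist",(264.5,210),20),("wrist",(266.5,161.5),20),("top",(332.6,180.8),7)):
    f=fs[n];g=cv2.cvtColor(f["image"],cv2.COLOR_RGB2GRAY);y0,x0=int(v)-r,int(u)-r
    m=(g[y0:y0+2*r,x0:x0+2*r]<45).astype(np.uint8)
    k,l,st,ce=cv2.connectedComponentsWithStats(m)
    i=l[r,r];print(n,i,st[i],ce[i]+[x0,y0],ray(f,ce[i]+[x0,y0],.051))
print(observe()["position"])
w=fs["wrist"];print("tip proj vs seen(256,232)",proj(w,np.r_[observe()["position"][:2],.146]))
```

```text
wrist 1 [ 10  10  23  25 436] [265.2293578 212.       ] [ 0.54247878 -0.16850876  0.051     ]
wrist 0 [   0    0   40   40 1294] [265.60587326 159.71715611] [ 0.58792696 -0.18747908  0.051     ]
top 1 [ 4  5  7  6 33] [332.09090909 180.45454545] [ 0.53938067 -0.16738595  0.051     ]
[ 0.55939052 -0.1646655   0.12368706]
tip proj vs seen(256,232) [253.71398604 246.76506709]
```

```bash
python3 -m crank '{"linear":[[-0.074,-0.013,0],[-0.074,-0.013,-0.1],[-0.074,-0.013,-0.25],[-0.074,-0.013,-0.34],[-0.074,-0.013,-0.34]],"delta_rot":[[0,0,0],[0,0,0],[0,0,0],[0,0,0],[0,0,0]],"fingers":[-1,-1,-1,-1,-1]}' 20
python3 -m crank '{"linear":[[0,0,0],[0,0,0]],"delta_rot":[[0,0,0],[0,0,0]],"fingers":[-1,-1]}' 20
```

```text
clock: 8.2
position: [0.5389, -0.1672, 0.0357]
tool_rot: [3.141, 0.005, -0.396]
force: [-1.0, -0.0, 1.4]
grip_width: 0.0
finger_force: 0.0
clock: 8.4
position: [0.5413, -0.1689, 0.04]
tool_rot: [-3.141, -0.001, -0.397]
force: [-0.0, 0.0, -0.1]
grip_width: -0.0
finger_force: 0.0
```

```bash
python3 -m crank '{"linear":[[0,0,-0.03],[0,0,-0.05],[0,0,-0.05],[0,0,-0.05]],"delta_rot":[[0,0,0],[0,0,0],[0,0,0],[0,0,0]],"fingers":[-1,-1,-1,-1]}'
python3 -m crank '{"linear":[[0,0,-0.006],[0,0,-0.012],[0,0,-0.012]],"delta_rot":[[0,0,0],[0,0,0],[0,0,0]],"fingers":[-1,-1,-1]}'
```

```text
clock: 8.8
position: [0.5407, -0.1692, 0.0265]
tool_rot: [-3.141, -0.0, -0.398]
force: [1.4, 0.8, 2.7]
grip_width: -0.0001
finger_force: 1.4
clock: 9.1
position: [0.5408, -0.1692, 0.0235]
tool_rot: [-3.141, -0.001, -0.398]
force: [1.5, 1.5, 6.2]
grip_width: 0.0001
finger_force: 3.1
```

```bash
python3 -m crank '{"linear":[[0,0,-0.005],[0,0,-0.005],[0,0,-0.005],[0,0,-0.005],[0,0,-0.005]],"delta_rot":[[0,0,0],[0,0,0],[0,0,0],[0,0,0],[0,0,0]],"fingers":[-1,-1,-1,-1,-1]}'
python3 -m crank '{"linear":[[0,0,0],[0,0,0],[0,0,0],[0,0,0],[0,0,0]],"delta_rot":[[0,0,0],[0,0,0],[0,0,0],[0,0,0],[0,0,0]],"fingers":[-1,-1,-1,-1,-1]}'
```

```text
clock: 9.6
position: [0.5408, -0.1692, 0.023]
tool_rot: [-3.141, -0.001, -0.398]
force: [-3.7, 3.3, 21.6]
grip_width: 0.0003
finger_force: 11.7
clock: 10.1
position: [0.5409, -0.1692, 0.023]
tool_rot: [-3.141, -0.001, -0.398]
force: [-4.3, 2.3, 23.3]
grip_width: -0.0002
finger_force: 11.7
```

The button has bottomed out (22 N against the 5 N spring) and was held for about 1 s. I'll lift and go back over the ridge.

```bash
python3 -m crank '{"linear":[[0,0,0.15],[0,0,0.3],[0.11,0.14,0.34],[0.22,0.278,0.34],[0.22,0.278,0.34]],"delta_rot":[[0,0,0],[0,0,0],[0,0,0],[0,0,0],[0,0,0]],"fingers":[-1,-1,-1,-0.4,-0.4]}' 20
python3 -m crank '{"linear":[[0,0,0],[0,0,0],[0,0,0]],"delta_rot":[[0,0,0],[0,0,0],[0,0,0]],"fingers":[-0.4,-0.4,-0.4]}' 20
```

```text
clock: 10.6
position: [0.5983, -0.0937, 0.1072]
tool_rot: [-3.139, -0.001, -0.392]
force: [-0.7, -0.1, -0.1]
grip_width: 0.0253
finger_force: 0.0
clock: 10.9
position: [0.5947, -0.1009, 0.1069]
tool_rot: [3.141, 0.001, -0.399]
force: [-0.5, 0.3, -0.3]
grip_width: 0.0254
finger_force: 0.0
```

Descend to a reading of 0.0425 and grip.

```bash
python3 -m crank '{"linear":[[0.004,0.004,-0.1],[0.004,0.004,-0.18],[0.004,0.004,-0.23],[0.004,0.004,-0.257],[0.004,0.004,-0.257]],"delta_rot":[[0,0,0],[0,0,0],[0,0,0],[0,0,0],[0,0,0]],"fingers":[-0.4,-0.4,-0.4,-0.4,-0.4]}' 20
python3 -m crank '{"linear":[[0,0,0],[0,0,0],[0,0,0],[0,0,0],[0,0,0]],"delta_rot":[[0,0,0],[0,0,0],[0,0,0],[0,0,0],[0,0,0]],"fingers":[-0.5,-0.7,-1,-1,-1]}' 20
```

```text
clock: 11.4
position: [0.596, -0.099, 0.0423]
tool_rot: [3.141, 0.001, -0.398]
force: [-0.7, 0.2, -0.5]
grip_width: 0.0253
finger_force: 0.0
clock: 11.9
position: [0.5964, -0.1001, 0.0437]
tool_rot: [3.14, -0.001, -0.399]
force: [-2.6, -5.8, 6.3]
grip_width: 0.0069
finger_force: 23.5
```

Gripped. Now slide home 85 mm: (−0.0327, −0.0785) m.

```bash
python3 -m crank '{"linear":[[-0.025,-0.059,0],[-0.05,-0.118,0],[-0.075,-0.177,0],[-0.1,-0.236,0],[-0.124,-0.296,0]],"delta_rot":[[0,0,0],[0,0,0],[0,0,0],[0,0,0],[0,0,0]],"fingers":[-1,-1,-1,-1,-1]}' 20
python3 -m crank '{"linear":[[-0.003,-0.007,0],[-0.006,-0.015,0],[-0.006,-0.015,0]],"delta_rot":[[0,0,0],[0,0,0],[0,0,0]],"fingers":[-1,-1,-1]}' 20
```

```text
clock: 12.4
position: [0.5652, -0.1736, 0.0436]
tool_rot: [-3.141, -0.001, -0.398]
force: [-2.3, 3.0, 9.1]
grip_width: 0.0073
finger_force: 23.8
clock: 12.7
position: [0.5635, -0.1777, 0.0436]
tool_rot: [3.141, -0.0, -0.399]
force: [-3.5, -0.1, 9.1]
grip_width: 0.0069
finger_force: 23.9
```

```bash
python3 -m crank '{"linear":[[-0.003,-0.007,0],[-0.005,-0.011,0],[-0.005,-0.011,0]],"delta_rot":[[0,0,0],[0,0,0],[0,0,0]],"fingers":[-1,-1,-1]}' 20
```

```text
clock: 13.0
position: [0.5631, -0.1786, 0.0436]
tool_rot: [-3.14, -0.001, -0.397]
force: [0.1, 8.2, 8.0]
grip_width: 0.0069
finger_force: 23.8
```

The cover is against the home stop (85 mm travelled, 8 N reaction). I'll release, retreat and check.

```bash
python3 -m crank '{"linear":[[0,0,0],[0,0,0],[0,0,0.15],[0,0,0.35],[0,0,0.55]],"delta_rot":[[0,0,0],[0,0,0],[0,0,0],[0,0,0],[0,0,0]],"fingers":[-0.4,-0.4,-0.4,-0.4,-0.4]}' 20
python3 -m crank '{"linear":[[-0.15,-0.15,0.1],[-0.3,-0.3,0.1],[-0.45,-0.45,0.1],[-0.5,-0.6,0.1],[-0.5,-0.75,0.1]],"delta_rot":[[0,0,0],[0,0,0],[0,0,0],[0,0,0],[0,0,0]],"fingers":[-0.4,-0.4,-0.4,-0.4,-0.4]}'
python3 - <<'E'
from h import *
from workcell import *
import pickle
o=pickle.load(open("f0.pkl","rb"))["top"]["image"];a=grab_frame("top")["image"]
s=slice(80,240),slice(220,400)
cv2.imwrite("pics/w7.png",cv2.hconcat([cv2.resize(i[s],(400,356)) for i in(o,a)])[:,:,::-1])
E
```

```text
clock: 13.5
position: [0.5619, -0.1797, 0.1818]
tool_rot: [3.141, 0.001, -0.398]
force: [1.1, -0.4, 0.3]
grip_width: 0.0255
finger_force: 0.0
clock: 14.0
position: [0.4343, -0.3696, 0.2062]
tool_rot: [3.141, -0.0, -0.401]
force: [1.6, -0.2, 0.5]
grip_width: 0.0256
finger_force: 0.0
```

View pics/w7.png

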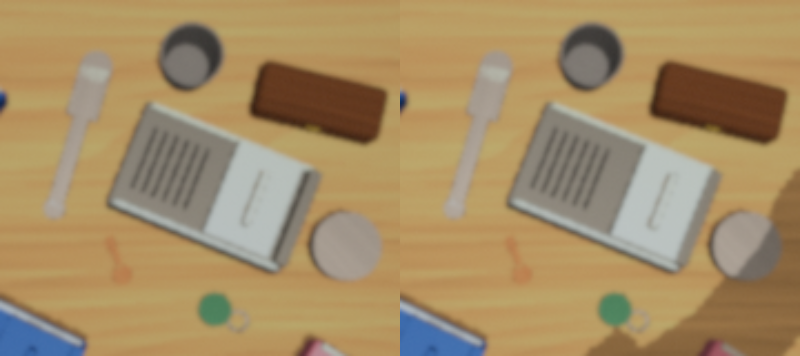

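The after view (right) shows the cover tight against the end stop, and none of the six bystanders has moved.

```bash
python3 -c "
from workcell import *
print(bot.job_done())"
```

```text
the job is handed in; nothing more can be done
None
```

The self-test is done and handed in after about 14 s on the robot clock: cover slid to its far stop, round button held fully down for about a second, cover pushed home against its end stop, and nothing around the box visibly moved; the hand-in returned no verdict.

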